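# Hand over a tasting sample on a domed board

### The arm

A 6-joint arm with a two-finger parallel gripper is mounted at the origin on a cart in front of the work surface, level with it; the furniture and walls round the work are solid. World frame = base frame: x ahead of the robot, y to its left, z up, the work surface at z = 0. Lengths are in m, angles in rad, forces in N, time in s.
With the tool pointing down it reaches from about 0.35 to 0.975 m from the base axis. Payload 4.9 kg.
Tool frame: the origin (TCP) lies at the very end of the fingers, on their centre line; the grasp point (between the pads) lies ctrl.grip_point_offset behind it (ctrl.grip_point_offset is the distance from the TCP to the grasp point, in m); z points along the fingers, y is the line along which they close (so a half turn about z gives the same grasp; the last joint's range is limited). The gripper opens to 85 mm and grips with 20 to 120 N. Pads are 22 mm wide; open, the fingers measure 114 mm over their backs; the gripper's body (76 mm by 85 mm) begins 54 mm behind the grasp point. The pads swing forward as they close: fully open they stand 13 mm farther back than shut.
Start: joints at [1.075, 0.053, 1.613, -0, 1.476, -0.119], TCP at [0.23, 0.581, 0.211] pointing down, gripper open.
Joint ranges: [-3.01, 3.01], [-1.01, 2.22], [0.06, 2.58], [-1.02, 4.17], [0.09, 2.62], [-3.14, 3.14]. Speed limits (rad/s): [2.57, 2.57, 3.14, 3.14, 3.14, 3.14].

### API

Orientations are given as a rotation vector (axis times angle).
In Python, from station import ctrl gives the robot as it stands. The module is installed in compiled form; this text tells all that it offers.
- The arm moves only by the tool drive_tool, never from a script. Its argument "steps" is a list of rows, each an object with "translation": the shift along the tool's x, y, z normalised to -1 to 1, where 1 is 4 cm, a list of three; "angular": the turn, a rotation vector about the tool's x, y, z normalised to -1 to 1, where 1 is 8 degrees, a list of three; "gripper": the opening, from 0 (shut) to 1 (fully open). In form: [{"translation": [dx, dy, dz], "angular": [wx, wy, wz], "gripper": gripper}, ...]. A call has 1 to 8 rows; each row shifts and turns the commanded pose from where the row before left it, along the tool's axes as they then stand; what a row does not reach is not made up. A row lasts 1/8 s, in which the tool goes at most 62.5 mm and 10.7 degrees, less where a joint would pass 70% of its speed; a pose out of reach is approached as far as the arm can. A call with a number of a shift or a turn outside -1 to 1 is refused whole. A call with a gripper value outside its range is refused whole. The fingers move at their own pace and stop on an object; "force" is the grip in N (left out, the last holds). Time passes only in rows, so rows that do not move let the fingers close. It gives the time, the measured TCP pose, the force, the opening and the grip force at its end, in the units of the state.
- ctrl.get_obs(): the state, without advancing time (a new reading comes with each control period).
- ctrl.get_image(name): name is "side" or "top" or "wrist"; returns a dict with "color" (384x512x3 uint8, red, green, blue), "depth" (384x512 float32, m along the optical axis (not along the pixel's ray), 0 where there is no reading), "fx", "fy", "cx", "cy" (pixels), "R" (3x3) and "t" (3): a world point X has camera coordinates R X + t. Camera axes: x right, y down, z forward; pixel columns grow to the right and rows downward; lengths in m; the calibration is good to about 2 mm. A picture is of the moment at which its call begins.
- ctrl.finish_job(): hands the job in; it is judged then, once.
The state is a dict: "t": time; "q": joint angles; "dq": joint speeds; "effort": joint torques, N m; "tool_pos": TCP position; "tool_rot": TCP orientation; "contact_force": force on the tool from outside, world axes, zero at the start; "wrist_torque": the same for the moment, N m; "opening": finger opening in m; "grip_force": force on a finger pad.
Only numpy, scipy, OpenCV 4.12 (cv2) and the standard library are available. Lean on these libraries where they do the work, as an engineer would, in place of code of your own. Each camera call takes 0.05 s, during which the arm holds its last target. There are 200 camera calls.

### The job

Get the tasting sample ready to hand over: take the red tomato from the egg-cup stand and balance it, let go, in the little cup on top of the white dome of the wooden tasting board while the board stands on the table. Then lift the board by its upright handle and carry it level, so that the loose tomato never leaves its cup, until the handle is over the middle of the notebook with about ten centimetres of air under the board. Finish there, still holding the board level and still, tomato in its cup; do not drop the tomato, do not tip the board, and leave the yellow tomato in the stand.

Things in the scene. Friction and masses are not known exactly. Their poses are not given: they have to be found in the camera images.
- board: Wooden tasting board, 90 (x) x 230 (y) x 10 mm, about 0.3 kg, loose on the table; fixed on it: an upright dark handle in the middle, a white dome at its -y end, an empty white dip bowl (68 mm across, top 36 mm up, centre y = +74 mm) at its +y end. Origin: centre of its underside; z up when level. Its centre of mass is within 15 mm of the handle.
- board_handle (a point): Grip point of the board's handle, 76 mm above the board's underside on its middle axis. The handle is a flat upright wooden blade 14 mm thick (board x) and 44 mm wide (board y), from the board up to 92 mm above the underside: pinch it from above, closing along the board's x axis.
- dome_cup (a point): Where a tomato's centre is when it sits in the cup on the dome: board x = 0, y = -80 mm, 47 mm above the underside. The dome is 68 mm across at the foot, its flat top 29 mm above the underside, ringed by a blue wire rim 25 mm across (wire 3 mm thick): a tomato can roll about 2 mm in it, and leaves it if tipped about 30 degrees or set over 9 mm off centre.
- tomato_red: Red tomato, a firm ball 36 mm in diameter, 30 g, with a small green star painted flat on it; origin at its centre (its axes roll with it). It starts in one of the two cups of the egg-cup stand, its centre 50 mm above the table.
- tomato_yellow: Yellow tomato of the same size and make, in the other cup of the stand: stays there. Origin at its centre.
- egg_stand: Fixed egg-cup stand: steel base 70 (x) x 170 (y) x 8 mm with two white pedestals at y = +50 and -50 mm, 29 mm across at the top; the cup floor is 32 mm above the table, with the same 3 mm wire rim 25 mm across (28 mm outside) as on the dome. Origin: centre of the underside. Closing the fingers along its x axis leaves them clear of the other tomato.
- notebook: White notebook lying flat, 148 (x) x 109 (y) x 13 mm, fixed. Origin: centre of its underside.

How it is judged:
By the outcome, as a careful person would: the job done as asked, in the order asked, and still so for the second after the job is handed in, while the arm keeps its last pose, push and grip.
It also fails if it takes over 59 s, if anything falls off the work surface, if the arm or the gripper's body presses on something with over 40 N, if the wrist force passes 120 N, or if a joint passes its speed limit or range.

## Working session

There is one attempt and no reset: what is moved stays moved. The work goes in short steps, Python scripts to look and compute and a tool call to move; the robot and the scene stay as the last step left them, time stands still between calls to the robot, and variables do not carry over. Pictures are saved under pics/ and viewed, at most 10 in all, crops included, and the job is handed in when it is done.

Besides the shell and the picture viewer there is one more tool, called after "Call:" as a command line: name --argument value ..., lists and objects as JSON in quotes. drive_tool: Moves the arm, as the interface text tells. Its arguments: {"type":"object","properties":{"steps":{"type":"array"},"force":{"type":"number"}},"required":["steps"]}

```bash
mkdir -p pics
cat > h.py <<'E'
from station import ctrl
import numpy as np, cv2
def grab(n):
    im=ctrl.get_image(n); np.savez(f'/tmp/{n}.npz',**im); return im
def world(im):
    d=im['depth']; v,u=np.indices(d.shape)
    c=np.stack([(u-im['cx'])/im['fx']*d,(v-im['cy'])/im['fy']*d,d],-1)
    return (c-im['t'])@im['R']
def save(im,f): cv2.imwrite(f,im['color'][:,:,::-1])
E
python3 - <<'E'
from h import *
a=grab('top');b=grab('side')
im=np.vstack([a['color'],b['color']])[:,:,::-1]
cv2.imwrite('pics/a.png',cv2.resize(im,None,fx=.78,fy=.78))
print(ctrl.grip_point_offset,ctrl.get_obs())
print(a['R'],a['t'],a['fx'],b['R'],b['t'])
E
```

```text
0.0187 {'t': 0.1, 'q': array([ 1.07504224e+00,  5.32741478e-02,  1.61418620e+00,  6.29675885e-06,
        1.47599491e+00, -1.18990308e-01]), 'dq': array([ 0.00128381, -0.00132022, -0.00258103,  0.00066442, -0.00247191,
       -0.00084343]), 'effort': array([-3.68760766e-04, -3.94899166e+01, -3.71365678e+01, -1.69870127e-04,
        3.99703276e-03, -2.28409658e-05]), 'tool_pos': array([0.22964453, 0.58062312, 0.20957871]), 'tool_rot': array([-5.88219024e-01, -3.08545247e+00,  2.78517441e-03]), 'contact_force': array([-0.13334698,  0.31492118,  0.35549316]), 'wrist_torque': array([ 0.0441334 ,  0.04337645, -0.00502426]), 'grip_force': 0.0, 'opening': 0.08516315944593847}
[[-0.02525135 -0.99950859  0.01857252]
 [-0.98636177  0.02188798 -0.16312992]
 [ 0.16264324 -0.02243847 -0.98642977]] [-0.02889376  0.56576937  1.02891841] 385.2961158160907 [[ 0.93430874 -0.35642303  0.00545903]
 [-0.20461524 -0.54878204 -0.8105374 ]
 [ 0.29189001  0.75617517 -0.58566144]] [-0.54472625  0.16216369  0.94974013]
```

View pics/a.png

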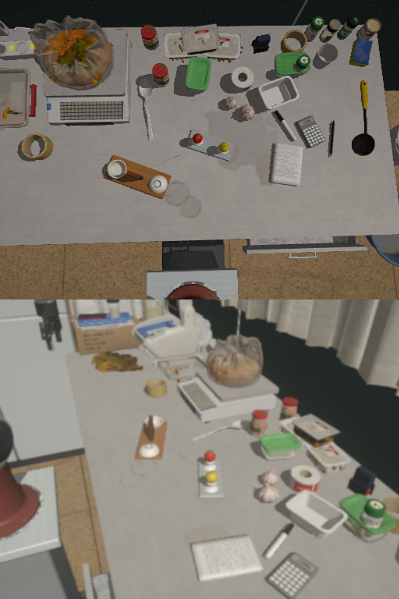

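The top view shows the red tomato near (254,178), yellow near (287,188), board handle near (168,227), dome near (203,236) and notebook near (367,210), in full-size pixels. Faint circles at about (227,247) and (243,265) look like stains. I'll measure all of these.

Run:
```python
from h import *
for n in ['top','side']:
    im=dict(np.load(f'/tmp/{n}.npz')); W=world(im); C=im['color'].astype(int)
    hsv=cv2.cvtColor(im['color'],cv2.COLOR_RGB2HSV)
    H,S,V=[hsv[...,i].astype(int) for i in range(3)]
    X,Y,Z=[W[...,i] for i in range(3)]
    reg=(X>.25)&(X<.75)&(Y>-.45)&(Y<.4)
    def ctr(m):
        k,l,s,c=cv2.connectedComponentsWithStats(m.astype(np.uint8))
        i=1+np.argmax(s[1:,4]); return l==i
    print(n,'table z',np.median(Z[reg&(abs(Z)<.02)]))
    O=-im['R'].T@im['t']
    def fit(m):   # sphere centre by pixel-centroid ray at z=.05 
        v,u=np.nonzero(m); r=np.array([(u.mean()-im['cx'])/im['fx'],(v.mean()-im['cy'])/im['fy'],1])@im['R']
        return O+r*(.05-O[2])/r[2]
    for nm,m in [('red',((H<6)|(H>174))&(S>170)),('yel',(H>22)&(H<34)&(S>150))]:
        m=ctr(m&reg&(Z>.02)&(Z<.09)); print(nm,m.sum(),fit(m),np.nanmax(Z[m]))
    # handle: high region over the board
    m=ctr(reg&(Y>0.05)&(X<.55)&(Z>.08)&(Z<.1)); P=W[m]; print('handle',m.sum(),P.mean(0),P.min(0),P.max(0))
    if m.sum()>5: print(cv2.minAreaRect(P[:,:2].astype(np.float32)))
    m=ctr(reg&(Y>0.0)&(X<.6)&(H>5)&(H<22)&(S>100)&(Z>.004)&(Z<.018)|reg&(Y>0)&(X<.55)&(Z>.006)&(Z<.06)&~((H<6)&(S>170)))
    P=W[m]; print('board',m.sum(),cv2.minAreaRect(P[:,:2].astype(np.float32)))
    m=ctr(reg&(Z>.006)&(Z<.02)&(Y<-.1)&(V>130)&(S<60)); P=W[m]; print('note',m.sum(),cv2.minAreaRect(P[:,:2].astype(np.float32)),np.median(P[:,2]))
    m=ctr(reg&(Z>.024)&(Z<.034)&(Y>.02)&(X<.6)&(S<70)); P=W[m]; print('dome',m.sum(),P.mean(0))
    if n=='top':
        print('ghost',W[247,227],W[265,243])
        c=im['color'][150:290,130:320,::-1]; cv2.imwrite('pics/b.png',cv2.resize(c,None,fx=4,fy=4,interpolation=cv2.INTER_CUBIC))
```

```text
top table z -0.0007339260179607017
red 81 [ 0.61348875 -0.03106399  0.05      ] 0.07023661472825299
yel 96 [ 0.58044555 -0.12610071  0.05      ] 0.07432294927396327
handle 90 [0.48465234 0.18832011 0.09016378] [0.47300112 0.16789308 0.08253399] [0.49770411 0.20883839 0.09504036]
((0.4848227798938751, 0.1887040138244629), (0.0426994152367115, 0.013707947917282581), 68.2566146850586)
board 2417 ((0.48520511388778687, 0.18943899869918823), (0.22957846522331238, 0.08961592614650726), 68.63286590576172)
note 1676 ((0.5185772180557251, -0.36223626136779785), (0.10526758432388306, 0.147386834025383), 80.37149810791016) 0.009733073541579868
dome 226 [0.45538088 0.11477496 0.0271541 ]
ghost [ 0.42304408  0.04674466 -0.00198121] [ 0.37140276  0.00211995 -0.00140189]
side table z -0.0009599648294437013
red 1 [ 0.61920159 -0.03769022  0.05      ] 0.0575756981455579
yel 86 [ 0.57731935 -0.130678    0.05      ] 0.06568833108916758
handle 62 [0.48360292 0.18395481 0.08835926] [0.47279691 0.1667411  0.0801623 ] [0.49654451 0.20926318 0.09306121]
((0.485059529542923, 0.18866758048534393), (0.044350672513246536, 0.013120930641889572), 69.28764343261719)
board 1506 ((0.4827282726764679, 0.18393510580062866), (0.22623620927333832, 0.08915594965219498), 68.88811492919922)
note 3815 ((0.517989456653595, -0.360933780670166), (0.11043380945920944, 0.1483570635318756), 80.19850158691406) 0.009578064768626996
dome 164 [0.45460528 0.10981491 0.02727612]
```

View pics/b.png

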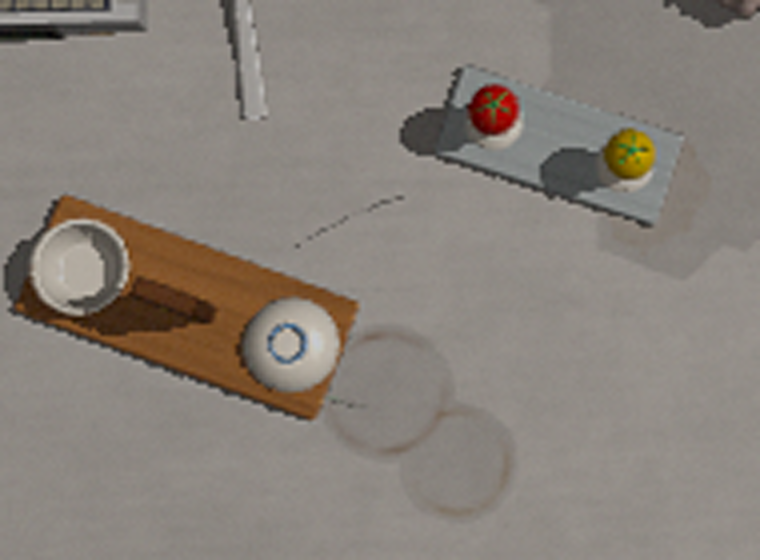

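Positions from the two cameras agree:

| Item | Position (x, y) |
|---|---|
| Board | (0.485, 0.189), yaw -21.4° |
| Red tomato | about (0.6135, -0.031) |
| Stand yaw | about -19.5° |
| Notebook centre | (0.518, -0.362) |

First I'll turn the tool +88° about its z axis.

Call:
drive_tool --steps '[{"translation": [0,0,0],"angular": [0,0,1],"gripper": 1},{"translation": [0,0,0],"angular": [0,0,1],"gripper": 1},{"translation": [0,0,0],"angular": [0,0,1],"gripper": 1},{"translation": [0,0,0],"angular": [0,0,1],"gripper": 1},{"translation": [0,0,0],"angular": [0,0,1],"gripper": 1},{"translation": [0,0,0],"angular": [0,0,1],"gripper": 1},{"translation": [0,0,0],"angular": [0,0,1],"gripper": 1},{"translation": [0,0,0],"angular": [0,0,1],"gripper": 1}]'

```text
t: 1.1
tool_pos: [0.2298, 0.5808, 0.2099]
tool_rot: [2.139, 2.3, -0.002]
contact_force: [0.1, 0.2, 0.3]
opening: 0.0857
grip_force: 0.0
```

Call:
drive_tool --steps '[{"translation": [0,0,0],"angular": [0,0,1],"gripper": 1},{"translation": [0,0,0],"angular": [0,0,1],"gripper": 1},{"translation": [0,0,0],"angular": [0,0,1],"gripper": 1},{"translation": [0,0,0],"angular": [0,0,0],"gripper": 1}]'

```text
t: 1.6
tool_pos: [0.2298, 0.5809, 0.2101]
tool_rot: [2.565, 1.813, -0.001]
contact_force: [0.3, -0.4, 0.7]
opening: 0.0854
grip_force: 0.0
```

```bash
cat >> h.py <<'E'
from scipy.spatial.transform import Rotation as Ro
def to(target,yaw=None):
    "print units of shift in tool axes to reach target; yaw (deg) wanted for tool y modulo 180"
    o=ctrl.get_obs(); M=Ro.from_rotvec(o['tool_rot']).as_matrix()
    y=np.degrees(np.arctan2(M[1,1],M[0,1]))
    print('t',round(o['t'],2),'pos',o['tool_pos'].round(4),'tilt',np.degrees(np.arccos(-M[2,2])).round(2),'yaw_y',y.round(2),'open',round(o['opening'],4),'F',o['contact_force'].round(1),'grip',o['grip_force'])
    print('shift units',(M.T@(np.array(target)-o['tool_pos'])/.04).round(3))
    down=np.array([0,0,-1.]); err=M.T@np.cross(M[:,2],down)
    rz=0 if yaw is None else -np.radians((yaw-y+90)%180-90)
    print('turn units',(np.degrees(err+[0,0,rz])/8).round(3))
E
python3 -c "
from h import *
to([.6135,-.031,.15],-19.3)"
```

```text
t 1.6 pos [0.2298 0.5809 0.2101] tilt 0.06 yaw_y -19.49 open 0.0854 F [ 0.3 -0.4  0.7] grip 0.0
shift units [-11.217  14.147   1.511]
turn units [-0.001  0.007 -0.024]
```

Call:
drive_tool --steps '[{"translation": [-0.7,0.88,0],"angular": [0,0,0],"gripper": 1},{"translation": [-0.7,0.88,0],"angular": [0,0,0],"gripper": 1},{"translation": [-0.7,0.88,0],"angular": [0,0,0],"gripper": 1},{"translation": [-0.7,0.88,0],"angular": [0,0,0],"gripper": 1},{"translation": [-0.7,0.88,0],"angular": [0,0,0],"gripper": 1},{"translation": [-0.7,0.88,0],"angular": [0,0,0],"gripper": 1},{"translation": [-0.7,0.88,0],"angular": [0,0,0],"gripper": 1},{"translation": [-0.7,0.88,0],"angular": [0,0,0],"gripper": 1}]'

```text
t: 2.6
tool_pos: [0.4206, 0.2743, 0.2106]
tool_rot: [2.564, 1.815, 0.0]
contact_force: [0.2, 1.0, -0.2]
opening: 0.0852
grip_force: 0.0
```

Call:
drive_tool --steps '[{"translation": [-0.7,0.88,0],"angular": [0,0,0],"gripper": 1},{"translation": [-0.7,0.88,0],"angular": [0,0,0],"gripper": 1},{"translation": [-0.7,0.88,0],"angular": [0,0,0],"gripper": 1},{"translation": [-0.7,0.88,0],"angular": [0,0,0],"gripper": 1},{"translation": [-0.7,0.88,0],"angular": [0,0,0],"gripper": 1},{"translation": [-0.7,0.88,0.4],"angular": [0,0,0],"gripper": 1},{"translation": [-0.5,0.6,0.4],"angular": [0,0,0],"gripper": 1},{"translation": [0,0,0],"angular": [0,0,0],"gripper": 1}]'

```text
t: 3.6
tool_pos: [0.5781, 0.0181, 0.1765]
tool_rot: [-2.566, -1.809, 0.005]
contact_force: [0.4, -0.3, -0.4]
opening: 0.0856
grip_force: 0.0
```

Run:
```python
from h import *
to([.6135,-.031,.15],-19.3)
a=grab('wrist'); s=grab('side'); t=grab('top')
cv2.imwrite('pics/c.png',np.hstack([a['color'],s['color']])[:,:,::-1][:,:,:].copy() if 0 else cv2.resize(np.hstack([a['color'],s['color']])[:,:,::-1],None,fx=.78,fy=.78))
for im in (a,s,t):
    hsv=cv2.cvtColor(im['color'],cv2.COLOR_RGB2HSV).astype(int);W=world(im)
    H,S=hsv[...,0],hsv[...,1]
    O=-im['R'].T@im['t']
    for nm,m,g in [('red',((H<8)|(H>172))&(S>120),[.6135,-.031]),('yel',(H>20)&(H<35)&(S>120),[.58,-.126])]:
        m=m&(np.linalg.norm(W[...,:2]-g,axis=2)<.03)&(W[...,2]>.03)&(W[...,2]<.08)
        P=W[m]
        if len(P)<20: print(nm,len(P));continue
        A=np.c_[2*P,np.ones(len(P))]; 
        from scipy.optimize import least_squares
        r=least_squares(lambda c:np.linalg.norm(P-c,axis=1)-.018,[*g,.05],loss='soft_l1',f_scale=.001)
        c,_=cv2.minEnclosingCircle(np.argwhere(m).astype(np.float32)[:,::-1])
        ray=np.array([(c[0]-im['cx'])/im['fx'],(c[1]-im['cy'])/im['fy'],1])@im['R']
        print(nm,len(P),r.x.round(4),'ray',(O+ray*(.05-O[2])/ray[2]).round(4),c)
```

```text
t 3.6 pos [0.5781 0.0181 0.1765] tilt 0.23 yaw_y -19.63 open 0.0856 F [ 0.4 -0.3 -0.4] grip 0.0
shift units [-0.858  1.249  0.658]
turn units [-0.027  0.008 -0.042]
red 728 [ 0.6139 -0.0313  0.0506] ray [ 0.6138 -0.0316  0.05  ] (301.7524108886719, 210.20191955566406)
yel 662 [ 0.5802 -0.1255  0.0506] ray [ 0.5794 -0.1266  0.05  ] (297.5097351074219, 294.91558837890625)
red 110 [ 0.6131 -0.0312  0.0497] ray [ 0.6128 -0.0331  0.05  ] (268.8333435058594, 200.5)
yel 143 [ 0.58   -0.1251  0.0493] ray [ 0.5781 -0.1288  0.05  ] (270.9545593261719, 227.68182373046875)
red 16
yel 109 [ 0.5804 -0.1265  0.0491] ray [ 0.5805 -0.1254  0.05  ] (286.875, 188.125)
```

View pics/c.png

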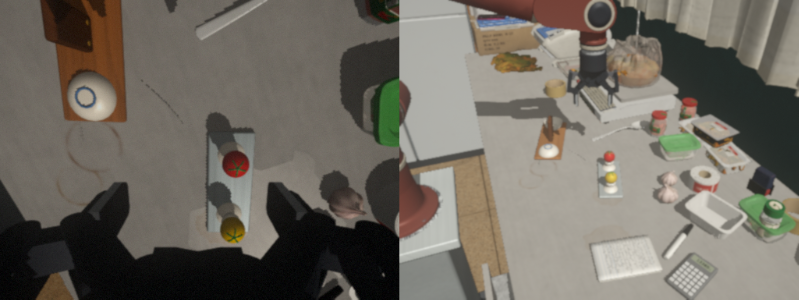

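The wrist view shows the red tomato at (302,210) and the yellow at (298,295), with the fingers straddling the stand. Red fits to (0.6136, -0.0314, 0.050). Moving above it.

Call:
drive_tool --steps '[{"translation": [-0.43,0.63,0.2],"angular": [-0.03,0,-0.02],"gripper": 1},{"translation": [-0.43,0.63,0.2],"angular": [0,0,-0.02],"gripper": 1},{"translation": [0,0,0.26],"angular": [0,0,0],"gripper": 1},{"translation": [0,0,0],"angular": [0,0,0],"gripper": 1},{"translation": [0,0,0],"angular": [0,0,0],"gripper": 1}]'

```text
t: 4.38
tool_pos: [0.6145, -0.0285, 0.1529]
tool_rot: [2.558, 1.818, 0.004]
contact_force: [0.1, 0.4, 0.6]
opening: 0.0856
grip_force: 0.0
```

```bash
python3 -c "
from h import *
to([.6136,-.0314,.0325],-19.3)"
```

```text
t 4.38 pos [ 0.6145 -0.0285  0.1529] tilt 0.26 yaw_y -19.18 open 0.0856 F [0.1 0.4 0.6] grip 0.0
shift units [-0.077 -0.012  3.01 ]
turn units [ 0.032 -0.002  0.015]
```

Call:
drive_tool --steps '[{"translation": [-0.07,-0.01,0.5],"angular": [0.03,0,0],"gripper": 1},{"translation": [0,0,0.6],"angular": [0,0,0],"gripper": 1},{"translation": [0,0,0.6],"angular": [0,0,0],"gripper": 1},{"translation": [0,0,0.5],"angular": [0,0,0],"gripper": 1},{"translation": [0,0,0.4],"angular": [0,0,0],"gripper": 1},{"translation": [0,0,0.2],"angular": [0,0,0],"gripper": 1},{"translation": [0,0,0],"angular": [0,0,0],"gripper": 1},{"translation": [0,0,0],"angular": [0,0,0],"gripper": 1}]'

```text
t: 5.38
tool_pos: [0.6144, -0.0322, 0.0414]
tool_rot: [2.561, 1.818, 0.002]
contact_force: [-0.5, -0.2, 0.6]
opening: 0.0853
grip_force: 0.0
```

```bash
python3 -c "
from h import *
to([.6136,-.0314,.0325],-19.3)"
```

```text
t 5.38 pos [ 0.6144 -0.0322  0.0414] tilt 0.1 yaw_y -19.27 open 0.0853 F [-0.5 -0.2  0.6] grip 0.0
shift units [ 0.013 -0.025  0.222]
turn units [ 0.012 -0.002  0.004]
```

Call:
drive_tool --steps '[{"translation": [0,-0.02,0.22],"angular": [0,0,0],"gripper": 1},{"translation": [0,0,0],"angular": [0,0,0],"gripper": 1},{"translation": [0,0,0],"angular": [0,0,0],"gripper": 0.6},{"translation": [0,0,0],"angular": [0,0,0],"gripper": 0.3},{"translation": [0,0,0],"angular": [0,0,0],"gripper": 0.3},{"translation": [0,0,0],"angular": [0,0,0],"gripper": 0.3},{"translation": [0,0,0],"angular": [0,0,0],"gripper": 0.3},{"translation": [0,0,0],"angular": [0,0,0],"gripper": 0.3}]' --force 25

```text
t: 6.38
tool_pos: [0.6131, -0.0319, 0.032]
tool_rot: [2.562, 1.818, 0.001]
contact_force: [-0.0, 0.5, 2.8]
opening: 0.0323
grip_force: 24.6
```

```bash
python3 -c "
from h import *
to([.6136,-.0314,.15],-19.3)"
```

```text
t 6.38 pos [ 0.6131 -0.0319  0.032 ] tilt 0.04 yaw_y -19.27 open 0.0323 F [-0.   0.5  2.8] grip 24.562412202358246
shift units [ 0.016  0.009 -2.95 ]
turn units [ 0.004 -0.001  0.004]
```

Run:
```python
from h import *
a=grab('wrist'); s=grab('side')
c=s['color'][130:260,210:350]; 
cv2.imwrite('pics/d.png',np.hstack([cv2.resize(a['color'][100:384,130:430],(420,400)),cv2.resize(c,(380,400),interpolation=cv2.INTER_CUBIC)])[:,:,::-1])
```

```text
(no output)
```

View pics/d.png

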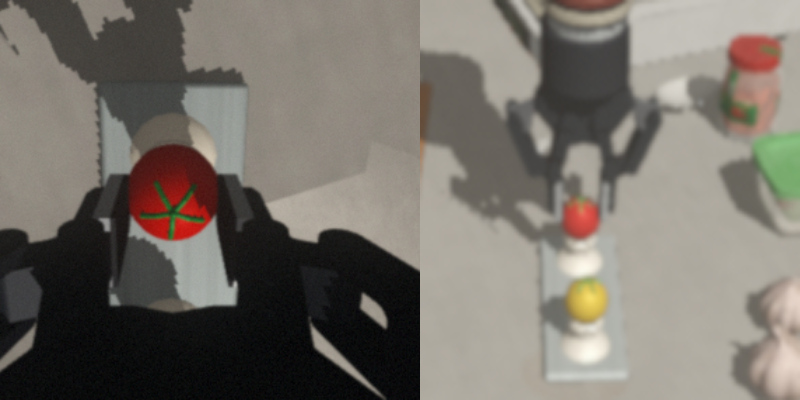

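Call:
drive_tool --steps '[{"translation": [0,0,-0.1],"angular": [0,0,0],"gripper": 0.3},{"translation": [0,0,-0.1],"angular": [0,0,0],"gripper": 0.3},{"translation": [0,0,0],"angular": [0,0,0],"gripper": 0.3},{"translation": [0,0,0],"angular": [0,0,0],"gripper": 0.3}]'

```text
t: 6.98
tool_pos: [0.6127, -0.0318, 0.0395]
tool_rot: [-2.562, -1.818, 0.0]
contact_force: [0.1, -0.1, -0.2]
opening: 0.0317
grip_force: 24.3
```

```bash
cat >> h.py <<'E'
from scipy.optimize import least_squares
def red(im,g,rad=.035,zlo=.03,zhi=.4):
    hsv=cv2.cvtColor(im['color'],cv2.COLOR_RGB2HSV).astype(int);W=world(im)
    H,S=hsv[...,0],hsv[...,1]
    m=((H<8)|(H>172))&(S>120)&(np.linalg.norm(W[...,:2]-g,axis=2)<rad)&(W[...,2]>zlo)&(W[...,2]<zhi)
    P=W[m]
    if len(P)<8: return len(P)
    r=least_squares(lambda c:np.linalg.norm(P-c,axis=1)-.018,P.mean(0)-[0,0,.01],loss='soft_l1',f_scale=.001)
    return len(P),r.x.round(4)
E
python3 -c "
from h import *
to([.6136,-.0314,.15],-19.3)
for n in ('wrist','side'): print(red(grab(n),[.6136,-.0314]))"
```

```text
t 6.97 pos [ 0.6127 -0.0318  0.0395] tilt 0.02 yaw_y -19.27 open 0.0317 F [ 0.1 -0.1 -0.2] grip 24.30867701768875
shift units [ 0.017  0.018 -2.764]
turn units [-0.002  0.     0.004]
(3039, array([ 0.6134, -0.0312,  0.058 ]))
(274, array([ 0.616 , -0.026 ,  0.3562]))
```

Grip holds: the tomato rose with the fingers, with its centre 18.5 mm above the TCP. Lifting and moving over the dome.

Call:
drive_tool --steps '[{"translation": [0,0,-0.3],"angular": [0,0,0],"gripper": 0.3},{"translation": [0,0,-0.6],"angular": [0,0,0],"gripper": 0.3},{"translation": [0,0,-0.6],"angular": [0,0,0.05],"gripper": 0.3},{"translation": [0,0,-0.5],"angular": [0,0,0.1],"gripper": 0.3},{"translation": [0,0,-0.25],"angular": [0,0,0.1],"gripper": 0.3},{"translation": [0,0,0],"angular": [0,0,0],"gripper": 0.3},{"translation": [0,0,0],"angular": [0,0,0],"gripper": 0.3}]'

```text
t: 7.95
tool_pos: [0.6121, -0.0317, 0.1284]
tool_rot: [-2.592, -1.773, 0.002]
contact_force: [-0.2, 0.2, -1.3]
opening: 0.0321
grip_force: 24.4
```

```bash
python3 -c "
from h import *
to([.4551,.1141,.13],-21.4)"
```

```text
t 7.95 pos [ 0.6121 -0.0317  0.1284] tilt 0.11 yaw_y -21.27 open 0.0321 F [-0.2  0.2 -1.3] grip 24.351423382759094
shift units [ 1.973 -4.98  -0.03 ]
turn units [-0.013  0.003  0.017]
```

Call:
drive_tool --steps '[{"translation": [0.14,-0.35,0],"angular": [0,0,0.02],"gripper": 0.3},{"translation": [0.27,-0.7,0],"angular": [0,0,0],"gripper": 0.3},{"translation": [0.35,-0.88,0],"angular": [0,0,0],"gripper": 0.3},{"translation": [0.35,-0.88,0],"angular": [0,0,0],"gripper": 0.3},{"translation": [0.35,-0.88,0],"angular": [0,0,0],"gripper": 0.3},{"translation": [0.28,-0.7,0],"angular": [0,0,0],"gripper": 0.3},{"translation": [0.16,-0.4,0],"angular": [0,0,0],"gripper": 0.3},{"translation": [0.06,-0.15,0],"angular": [0,0,0],"gripper": 0.3}]'

```text
t: 8.95
tool_pos: [0.4567, 0.1139, 0.1293]
tool_rot: [2.595, 1.771, -0.0]
contact_force: [-0.6, -0.1, -0.4]
opening: 0.0326
grip_force: 24.4
```

Call:
drive_tool --steps '[{"translation": [0,0,0],"angular": [0,0,0],"gripper": 0.3},{"translation": [0,0,0],"angular": [0,0,0],"gripper": 0.3}]'

```text
t: 9.2
tool_pos: [0.4581, 0.1128, 0.1297]
tool_rot: [2.596, 1.769, 0.0]
contact_force: [-0.5, 0.3, 0.8]
opening: 0.0325
grip_force: 24.4
```

Run:
```python
from h import *
to([.4551,.1141,.13],-21.4)
a=grab('wrist'); s=grab('side'); 
p=ctrl.get_obs()['tool_pos']
print(red(a,p[:2],zlo=.1),red(s,p[:2],zlo=.1,zhi=.17))
W=world(a)
# rim of the cup: blue
for n,im in(('w',a),('s',s)):
    hsv=cv2.cvtColor(im['color'],cv2.COLOR_RGB2HSV).astype(int);W=world(im)
    m=(hsv[...,0]>95)&(hsv[...,0]<125)&(hsv[...,1]>80)&(np.linalg.norm(W[...,:2]-[.4555,.1145],axis=2)<.025)&(W[...,2]<.05)&(W[...,2]>.02)
    P=W[m]; print(n,len(P),P.mean(0) if len(P) else '', cv2.minEnclosingCircle(P[:,:2].astype(np.float32)) if len(P) else '')
    m=(np.linalg.norm(W[...,:2]-[.4555,.1145],axis=2)<.04)&(W[...,2]<.029)&(W[...,2]>.013)
    P=W[m]
    print(len(P), cv2.minEnclosingCircle(P[:,:2].astype(np.float32)) if len(P) else '')
cv2.imwrite('pics/e.png',np.hstack([cv2.resize(a['color'],(480,360)),cv2.resize(s['color'][130:260,150:290],(320,360),interpolation=cv2.INTER_CUBIC)])[:,:,::-1])
```

```text
t 9.2 pos [0.4581 0.1128 0.1297] tilt 0.02 yaw_y -21.47 open 0.0325 F [-0.5  0.3  0.8] grip 24.379838705062866
shift units [ 0.002 -0.08  -0.007]
turn units [ 0.002  0.001 -0.009]
(3050, array([0.4588, 0.1135, 0.1483])) (125, array([0.4587, 0.1132, 0.1466]))
w 123 [0.45558011 0.11669805 0.0328492 ] ((0.45564356446266174, 0.11605148762464523), 0.013036123476922512)
2235 ((0.4557645618915558, 0.1163591593503952), 0.03335188701748848)
s 0  
278 ((0.4588310718536377, 0.11100045591592789), 0.03590457886457443)
```

View pics/e.png

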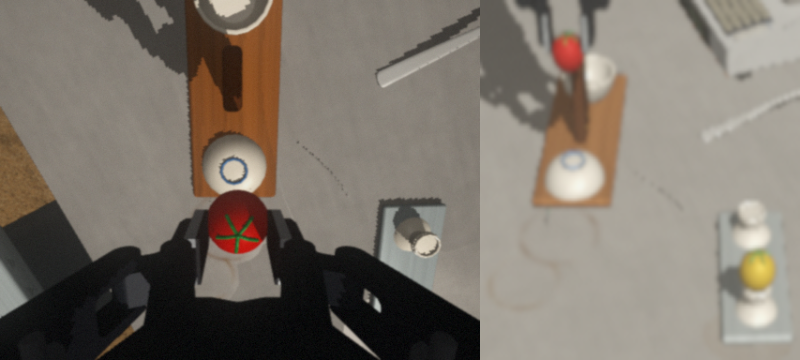

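The wrist view shows the tomato held at (238,222) and the cup rim at (233,170) with the dome beneath, all unobstructed. Descending.

Call:
drive_tool --steps '[{"translation": [0,-0.08,0.3],"angular": [0,0,0],"gripper": 0.3},{"translation": [0.02,0,0.5],"angular": [0,0,0],"gripper": 0.3},{"translation": [0,0,0.5],"angular": [0,0,0],"gripper": 0.3},{"translation": [0,0,0.4],"angular": [0,0,0],"gripper": 0.3},{"translation": [0,0,0.3],"angular": [0,0,0],"gripper": 0.3},{"translation": [0,0,0.12],"angular": [0,0,0],"gripper": 0.3},{"translation": [0,0,0],"angular": [0,0,0],"gripper": 0.3},{"translation": [0,0,0],"angular": [0,0,0],"gripper": 0.3}]'

```text
t: 10.3
tool_pos: [0.4555, 0.1153, 0.0456]
tool_rot: [2.595, 1.769, 0.002]
contact_force: [0.1, -0.2, 0.4]
opening: 0.0323
grip_force: 24.4
```

```bash
python3 -c "
from h import *
to([.4550,.1147,.030],-21.4)
p=ctrl.get_obs()['tool_pos']
print(red(grab('wrist'),p[:2]))"
```

```text
t 10.3 pos [0.4555 0.1153 0.0456] tilt 0.08 yaw_y -21.43 open 0.0323 F [ 0.1 -0.2  0.4] grip 24.383769929409027
shift units [-0.018 -0.006  0.389]
turn units [ 0.009 -0.004 -0.004]
(3008, array([0.4562, 0.1159, 0.0641]))
```

Call:
drive_tool --steps '[{"translation": [-0.015,0,0.15],"angular": [0,0,0],"gripper": 0.3},{"translation": [0,0,0.13],"angular": [0,0,0],"gripper": 0.3},{"translation": [0,0,0.08],"angular": [0,0,0],"gripper": 0.3},{"translation": [0,0,0],"angular": [0,0,0],"gripper": 0.3},{"translation": [0,0,0],"angular": [0,0,0],"gripper": 0.3}]'

```text
t: 10.98
tool_pos: [0.4547, 0.1147, 0.0305]
tool_rot: [2.596, 1.77, 0.0]
contact_force: [0.5, 0.5, -0.6]
opening: 0.0325
grip_force: 24.4
```

```bash
python3 -c "
from h import *
to([.4550,.1147,.030],-21.4)
p=ctrl.get_obs()['tool_pos']
print(red(grab('wrist'),p[:2]))"
```

```text
t 10.97 pos [0.4547 0.1147 0.0305] tilt 0.01 yaw_y -21.43 open 0.0325 F [ 0.5  0.5 -0.6] grip 24.38305377960205
shift units [0.003 0.007 0.012]
turn units [ 0.001 -0.    -0.003]
(3039, array([0.4553, 0.1153, 0.049 ]))
```

Call:
drive_tool --steps '[{"translation": [0,0,0.04],"angular": [0,0,0],"gripper": 0.3},{"translation": [0,0,0],"angular": [0,0,0],"gripper": 0.3},{"translation": [0,0,0],"angular": [0,0,0],"gripper": 0.38},{"translation": [0,0,0],"angular": [0,0,0],"gripper": 0.42},{"translation": [0,0,0],"angular": [0,0,0],"gripper": 0.47},{"translation": [0,0,0],"angular": [0,0,0],"gripper": 0.6},{"translation": [0,0,0],"angular": [0,0,0],"gripper": 0.8},{"translation": [0,0,0],"angular": [0,0,0],"gripper": 0.8}]'

```text
t: 12.02
tool_pos: [0.4546, 0.1147, 0.0288]
tool_rot: [2.596, 1.77, -0.0]
contact_force: [0.5, -0.4, -0.4]
opening: 0.0683
grip_force: 0.0
```

```bash
python3 -c "
from h import *
to([.4550,.1147,.13],-21.4)
p=ctrl.get_obs()['tool_pos']
print(red(grab('wrist'),p[:2]))"
```

```text
t 12.03 pos [0.4546 0.1147 0.0288] tilt 0.0 yaw_y -21.43 open 0.0683 F [ 0.5 -0.4 -0.4] grip 0.0
shift units [ 0.005  0.009 -2.53 ]
turn units [-0.     0.    -0.003]
(3069, array([0.4555, 0.1153, 0.0476]))
```

Tomato now rests at (0.4555, 0.1153, 0.0476), in the cup. Rising with the fingers open.

Call:
drive_tool --steps '[{"translation": [0,0,-0.2],"angular": [0,0,0],"gripper": 0.8},{"translation": [0,0,-0.5],"angular": [0,0,0],"gripper": 0.8},{"translation": [0,0,-0.8],"angular": [0,0,0],"gripper": 0.9},{"translation": [0,0,-0.8],"angular": [0,0,0],"gripper": 0.9},{"translation": [0,0,-0.5],"angular": [0,0,0],"gripper": 0.9},{"translation": [0,0,-0.2],"angular": [0,0,0],"gripper": 0.9},{"translation": [0,0,0],"angular": [0,0,0],"gripper": 0.9},{"translation": [0,0,0],"angular": [0,0,0],"gripper": 0.9}]'

```text
t: 13.08
tool_pos: [0.4539, 0.1146, 0.1476]
tool_rot: [-2.595, -1.769, 0.003]
contact_force: [-0.1, -0.2, 0.3]
opening: 0.077
grip_force: 0.0
```

```bash
cat >> h.py <<'E'
def handle(im,zlo,zhi,g,rad=.04):
    W=world(im); m=(np.linalg.norm(W[...,:2]-g,axis=2)<rad)&(W[...,2]>zlo)&(W[...,2]<zhi)&(im['color'].max(2)<130)
    P=W[m].astype(np.float32); return len(P),P.mean(0),cv2.minAreaRect(P[:,:2])
E
python3 - <<'E'
from h import *
to([.485,.1888,.145],-21.4)
a=grab('wrist');s=grab('side')
print(red(a,[.4555,.115]),red(s,[.4555,.115]))
print(handle(a,.083,.1,[.485,.1888]),handle(s,.083,.1,[.485,.1888]))
cv2.imwrite('pics/f.png',a['color'][:,:,::-1])
E
```

```text
t 13.07 pos [0.4539 0.1146 0.1476] tilt 0.12 yaw_y -21.43 open 0.077 F [-0.1 -0.2  0.3] grip 0.0
shift units [2.012 0.047 0.063]
turn units [-0.013  0.007 -0.004]
(1083, array([0.457 , 0.1195, 0.0753])) (121, array([0.4504, 0.0996, 0.0676]))Traceback (most recent call last):
  File "<stdin>", line 5, in <module>
  File "h.py", line 31, in handle
    P=W[m].astype(np.float32); return len(P),P.mean(0),cv2.minAreaRect(P[:,:2])
                                                       ~~~~~~~~~~~~~~~^^^^^^^^^
cv2.error: OpenCV(4.12.0) /io/opencv/modules/imgproc/src/convhull.cpp:143: error: (-215:Assertion failed) total >= 0 && (depth == CV_32F || depth == CV_32S) in function 'convexHull'
```

Run:
```python
from h import *
a=grab('wrist');s=grab('side');t=grab('top')
for im in (a,s,t): print(red(im,[.4555,.115],rad=.025,zlo=.035,zhi=.072))
W=world(a); P=W[(np.linalg.norm(W[...,:2]-[.485,.1888],axis=2)<.035)&(W[...,2]>.075)]
print(len(P), P.mean(0) if len(P) else '', cv2.minAreaRect(P[:,:2].astype(np.float32).copy()) if len(P) else '')
cv2.imwrite('pics/f.png',np.hstack([cv2.resize(a['color'],(480,360)),cv2.resize(s['color'][130:260,150:290],(320,360),interpolation=cv2.INTER_CUBIC)])[:,:,::-1])
```

```text
(941, array([0.4557, 0.1153, 0.0476]))
(112, array([0.4549, 0.1152, 0.0459]))
0
2011 [0.48240952 0.18456512 0.17822033] ((0.48473086953163147, 0.19023729860782623), (0.04338954761624336, 0.013612245209515095), 69.12701416015625)
```

View pics/f.png

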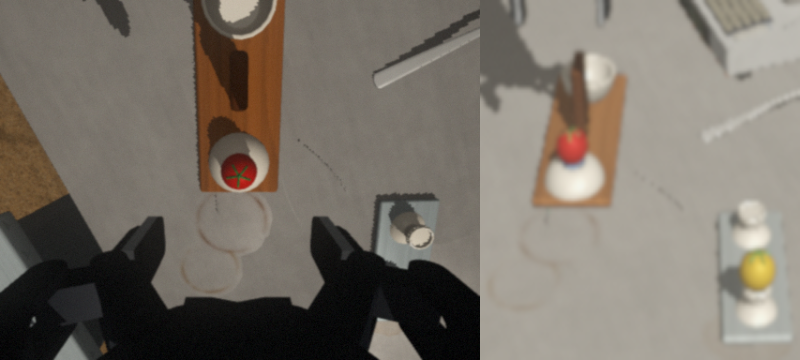

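The tomato (239,172) sits in its cup, and the handle is at (238,80). The handle depth looks odd, so one quick check.

Run:
```python
from h import *
a=dict(np.load('/tmp/wrist.npz'))
W=world(a); m=(np.linalg.norm(W[...,:2]-[.485,.1888],axis=2)<.035)&(W[...,2]>.075); P=W[m]
print(np.percentile(P[:,2],[0,5,25,50,75,95,100]), -a['R'].T@a['t'])
v,u=np.nonzero(m); print(u.min(),u.max(),v.min(),v.max())
for lo,hi in((.075,.1),(.1,.2),(.2,.9)):
    k=(P[:,2]>lo)&(P[:,2]<hi); print(lo,k.sum(), P[k].mean(0) if k.any() else '', (np.median(u[k]),np.median(v[k])) if k.any() else '')
    if lo<.1: print(cv2.minAreaRect(P[k][:,:2].astype(np.float32).copy()))
```

```text
[0.08728844 0.08997268 0.09197599 0.09310664 0.31146999 0.31146999
 0.31146999] [0.47834463 0.1752136  0.31146999]
0 511 0 383
0.075 1221 [0.48503955 0.19061566 0.09200637] (np.float64(255.0), np.float64(85.0))
((0.48473086953163147, 0.19023729860782623), (0.04338954761624336, 0.013612245209515095), 69.12701416015625)
0.1 0  
0.2 790 [0.47834463 0.1752136  0.31146999] (np.float64(263.0), np.float64(190.5))
```

Those were no-reading pixels. The handle is at (0.485, 0.1897), top at 0.092. Moving over it.

Call:
drive_tool --steps '[{"translation": [0.25,0,0],"angular": [0,0,-0.03],"gripper": 0.9},{"translation": [0.5,0.02,0],"angular": [0,0,0],"gripper": 0.9},{"translation": [0.6,0.02,0],"angular": [0,0,0],"gripper": 0.9},{"translation": [0.45,0.02,0],"angular": [0,0,0],"gripper": 0.9},{"translation": [0.22,0,0],"angular": [0,0,0],"gripper": 0.9},{"translation": [0,0,0],"angular": [0,0,0],"gripper": 0.9},{"translation": [0,0,0],"angular": [0,0,0],"gripper": 0.9},{"translation": [0,0,0],"angular": [0,0,0],"gripper": 0.9}]'

```text
t: 14.32
tool_pos: [0.4859, 0.1886, 0.1488]
tool_rot: [2.593, 1.774, -0.0]
contact_force: [0.3, 0.2, -0.4]
opening: 0.0767
grip_force: 0.0
```

```bash
python3 -c "
from h import *
to([.485,.1896,.0575],-21.2)"
```

```text
t 14.32 pos [0.4859 0.1886 0.1488] tilt 0.01 yaw_y -21.23 open 0.0767 F [ 0.3  0.2 -0.4] grip 0.0
shift units [ 0.014 -0.031  2.283]
turn units [ 0.     0.001 -0.004]
```

Call:
drive_tool --steps '[{"translation": [0.01,-0.03,0.25],"angular": [0,0,0],"gripper": 0.9},{"translation": [0,0,0.5],"angular": [0,0,0],"gripper": 0.9},{"translation": [0,0,0.6],"angular": [0,0,0],"gripper": 0.9},{"translation": [0,0,0.5],"angular": [0,0,0],"gripper": 0.9},{"translation": [0,0,0.3],"angular": [0,0,0],"gripper": 0.9},{"translation": [0,0,0.12],"angular": [0,0,0],"gripper": 0.9},{"translation": [0,0,0],"angular": [0,0,0],"gripper": 0.9},{"translation": [0,0,0],"angular": [0,0,0],"gripper": 0.9}]'

```text
t: 15.32
tool_pos: [0.4858, 0.1901, 0.0589]
tool_rot: [2.591, 1.775, 0.002]
contact_force: [-0.1, -0.7, -0.2]
opening: 0.077
grip_force: 0.0
```

```bash
python3 -c "
from h import *
to([.485,.1896,.0575],-21.2)
a=grab('wrist');W=world(a);P=W[(np.linalg.norm(W[...,:2]-[.485,.1888],axis=2)<.028)&(W[...,2]>.085)&(W[...,2]<.097)]
print(len(P),cv2.minAreaRect(P[:,:2].astype(np.float32).copy()) if len(P) else '')"
```

```text
t 15.32 pos [0.4858 0.1901 0.0589] tilt 0.09 yaw_y -21.19 open 0.077 F [-0.1 -0.7 -0.2] grip 0.0
shift units [-0.019 -0.015  0.035]
turn units [ 0.01  -0.007  0.001]
2303 ((0.4852636754512787, 0.19116389751434326), (0.04293946549296379, 0.013891678303480148), 68.18913269042969)
```

Call:
drive_tool --steps '[{"translation": [0,-0.02,0.03],"angular": [0,0,0],"gripper": 0.6},{"translation": [0,0,0],"angular": [0,0,0],"gripper": 0.4},{"translation": [0,0,0],"angular": [0,0,0],"gripper": 0.3},{"translation": [0,0,0],"angular": [0,0,0],"gripper": 0.24},{"translation": [0,0,0],"angular": [0,0,0],"gripper": 0.2},{"translation": [0,0,0],"angular": [0,0,0],"gripper": 0.17},{"translation": [0,0,0],"angular": [0,0,0],"gripper": 0.13},{"translation": [0,0,0],"angular": [0,0,0],"gripper": 0.1}]' --force 30

```text
t: 16.38
tool_pos: [0.4845, 0.1902, 0.0569]
tool_rot: [2.592, 1.775, 0.0]
contact_force: [0.2, 0.0, 1.2]
opening: 0.0129
grip_force: 31.8
```

Call:
drive_tool --steps '[{"translation": [0,0,0],"angular": [0,0,0],"gripper": 0.05},{"translation": [0,0,0],"angular": [0,0,0],"gripper": 0},{"translation": [0,0,0],"angular": [0,0,0],"gripper": 0}]' --force 60

```text
t: 16.75
tool_pos: [0.4846, 0.1902, 0.057]
tool_rot: [2.592, 1.775, 0.001]
contact_force: [0.4, -0.1, 1.1]
opening: 0.0124
grip_force: 60.7
```

Call:
drive_tool --steps '[{"translation": [0,0,0],"angular": [0,0,0],"gripper": 0},{"translation": [0,0,0],"angular": [0,0,0],"gripper": 0}]' --force 90

```text
t: 17.0
tool_pos: [0.4847, 0.1903, 0.0571]
tool_rot: [2.592, 1.775, 0.001]
contact_force: [0.5, -0.3, 2.7]
opening: 0.0112
grip_force: 89.9
```

```bash
python3 -c "
from h import *
to([.518,-.362,.165],-21.2)
for n in('wrist','side'): print(red(grab(n),[.4555,.115],rad=.03,zlo=.035,zhi=.072))"
```

```text
t 17.0 pos [0.4847 0.1903 0.0571] tilt 0.04 yaw_y -21.19 open 0.0112 F [ 0.5 -0.3  2.7] grip 89.90896940231323
shift units [-12.571   5.769  -2.698]
turn units [ 0.004 -0.003  0.001]
(641, array([0.4559, 0.1152, 0.0479]))
(110, array([0.4552, 0.1146, 0.0455]))
```

Gripped, and the tomato is undisturbed. Gentle lift.

Call:
drive_tool --steps '[{"translation": [0,0,-0.05],"angular": [0,0,0],"gripper": 0},{"translation": [0,0,-0.1],"angular": [0,0,0],"gripper": 0},{"translation": [0,0,-0.15],"angular": [0,0,0],"gripper": 0},{"translation": [0,0,-0.15],"angular": [0,0,0],"gripper": 0},{"translation": [0,0,-0.1],"angular": [0,0,0],"gripper": 0},{"translation": [0,0,-0.05],"angular": [0,0,0],"gripper": 0},{"translation": [0,0,0],"angular": [0,0,0],"gripper": 0},{"translation": [0,0,0],"angular": [0,0,0],"gripper": 0}]'

```text
t: 18.1
tool_pos: [0.4842, 0.1902, 0.0806]
tool_rot: [-2.592, -1.775, 0.001]
contact_force: [0.1, 0.4, -4.6]
opening: 0.0114
grip_force: 89.0
```

```bash
cat >> h.py <<'E'
def plane(im,tcp,lo,hi):
    "fit the board's wooden top: tilt in board axes, degrees; height"
    W=world(im); hsv=cv2.cvtColor(im['color'],cv2.COLOR_RGB2HSV).astype(int)
    m=(np.linalg.norm(W[...,:2]-tcp[:2],axis=2)<.12)&(W[...,2]>lo)&(W[...,2]<hi)&(hsv[...,0]>3)&(hsv[...,0]<20)&(hsv[...,1]>110)
    a=np.radians(-21.2); D=W[m]-[tcp[0],tcp[1],0]
    X=D[:,0]*np.cos(a)+D[:,1]*np.sin(a); Y=-D[:,0]*np.sin(a)+D[:,1]*np.cos(a)
    r=least_squares(lambda c:c[0]+c[1]*X+c[2]*Y-D[:,2],[D[:,2].mean(),0,0],loss='soft_l1',f_scale=.001).x
    return m.sum(),'z',r[0].round(4),'slope deg x,y',np.degrees(r[1:]).round(2)
E
python3 -c "
from h import *
to([.518,-.362,.170],-21.2)
p=ctrl.get_obs()['tool_pos']
for n in('wrist','side','top'):
  im=grab(n); print(n,red(im,[.4555,.115],rad=.03,zlo=.055,zhi=.1),plane(im,p,.015,.055))"
```

```text
t 18.1 pos [0.4842 0.1902 0.0806] tilt 0.03 yaw_y -21.19 open 0.0114 F [ 0.1  0.4 -4.6] grip 89.0022611618042
shift units [-12.566   5.777  -2.234]
turn units [-0.003  0.002  0.001]
wrist (664, array([0.4556, 0.1152, 0.0712])) (np.int64(13305), 'z', np.float64(0.0342), 'slope deg x,y', array([ 0.  , -0.03]))
side (110, array([0.4553, 0.1148, 0.0693])) (np.int64(533), 'z', np.float64(0.0322), 'slope deg x,y', array([0.05, 0.22]))
top (97, array([0.4562, 0.1144, 0.0693])) (np.int64(741), 'z', np.float64(0.0328), 'slope deg x,y', array([-0.06,  0.3 ]))
```

Board level and tomato in its cup. Lifting on to height.

Call:
drive_tool --steps '[{"translation": [0,0,-0.08],"angular": [0,0,0],"gripper": 0},{"translation": [0,0,-0.2],"angular": [0,0,0],"gripper": 0},{"translation": [0,0,-0.32],"angular": [0,0,0],"gripper": 0},{"translation": [0,0,-0.4],"angular": [0,0,0],"gripper": 0},{"translation": [0,0,-0.4],"angular": [0,0,0],"gripper": 0},{"translation": [0,0,-0.35],"angular": [0,0,0],"gripper": 0},{"translation": [0,0,-0.25],"angular": [0,0,0],"gripper": 0},{"translation": [0,0,-0.15],"angular": [0,0,0],"gripper": 0}]'

```text
t: 19.25
tool_pos: [0.4845, 0.1902, 0.1676]
tool_rot: [2.592, 1.775, 0.001]
contact_force: [0.3, 0.0, -4.3]
opening: 0.0114
grip_force: 89.0
```

Call:
drive_tool --steps '[{"translation": [0,0,-0.05],"angular": [0,0,0],"gripper": 0},{"translation": [0,0,0],"angular": [0,0,0],"gripper": 0}]'

```text
t: 19.5
tool_pos: [0.4841, 0.1901, 0.1684]
tool_rot: [-2.592, -1.775, 0.001]
contact_force: [-1.0, -0.5, -4.3]
opening: 0.0114
grip_force: 89.0
```

```bash
python3 -c "
from h import *
to([.518,-.362,.170],-21.2)
p=ctrl.get_obs()['tool_pos']
for n in('wrist','side'):
  im=grab(n); print(n,red(im,[.4555,.115],rad=.03,zlo=.13,zhi=.2),plane(im,p,.1,.14))"
```

```text
t 19.5 pos [0.4841 0.1901 0.1684] tilt 0.04 yaw_y -21.19 open 0.0114 F [-1.  -0.5 -4.3] grip 89.04003739356995
shift units [-12.564   5.779  -0.039]
turn units [-0.005  0.003  0.001]
wrist (652, array([0.4554, 0.1151, 0.1591])) (np.int64(13234), 'z', np.float64(0.122), 'slope deg x,y', array([-0.02, -0.04]))
side (128, array([0.4551, 0.1151, 0.1575])) (np.int64(543), 'z', np.float64(0.1198), 'slope deg x,y', array([-0.21,  0.36]))
```

Call:
drive_tool --steps '[{"translation": [-0.08,0.037,0],"angular": [0,0,0],"gripper": 0},{"translation": [-0.18,0.083,0],"angular": [0,0,0],"gripper": 0},{"translation": [-0.28,0.129,0],"angular": [0,0,0],"gripper": 0},{"translation": [-0.38,0.175,0],"angular": [0,0,0],"gripper": 0},{"translation": [-0.48,0.221,0],"angular": [0,0,0],"gripper": 0},{"translation": [-0.54,0.248,0],"angular": [0,0,0],"gripper": 0},{"translation": [-0.54,0.248,0],"angular": [0,0,0],"gripper": 0},{"translation": [-0.54,0.248,0],"angular": [0,0,0],"gripper": 0}]'

```text
t: 20.6
tool_pos: [0.4924, 0.0557, 0.1689]
tool_rot: [2.592, 1.774, 0.0]
contact_force: [0.3, 0.1, -3.9]
opening: 0.0112
grip_force: 89.0
```

Call:
drive_tool --steps '[{"translation": [-0.54,0.248,0],"angular": [0,0,0],"gripper": 0},{"translation": [-0.54,0.248,0],"angular": [0,0,0],"gripper": 0},{"translation": [-0.54,0.248,0],"angular": [0,0,0],"gripper": 0},{"translation": [-0.54,0.248,0],"angular": [0,0,0],"gripper": 0},{"translation": [-0.54,0.248,0],"angular": [0,0,0],"gripper": 0},{"translation": [-0.48,0.221,0],"angular": [0,0,0],"gripper": 0},{"translation": [-0.38,0.175,0],"angular": [0,0,0],"gripper": 0},{"translation": [-0.28,0.129,0],"angular": [0,0,0],"gripper": 0}]'

```text
t: 21.6
tool_pos: [0.5026, -0.1124, 0.1688]
tool_rot: [-2.593, -1.774, 0.0]
contact_force: [-0.3, -1.2, -3.4]
opening: 0.0112
grip_force: 89.0
```

Call:
drive_tool --steps '[{"translation": [-0.18,0.083,0],"angular": [0,0,0],"gripper": 0},{"translation": [-0.08,0.037,0],"angular": [0,0,0],"gripper": 0},{"translation": [0,0,0],"angular": [0,0,0],"gripper": 0}]'

```text
t: 21.98
tool_pos: [0.5035, -0.1225, 0.1688]
tool_rot: [-2.592, -1.775, -0.0]
contact_force: [-0.4, 0.5, -4.6]
opening: 0.0115
grip_force: 89.0
```

```bash
python3 -c "
from h import *
to([.518,-.362,.170],-21.2)
p=ctrl.get_obs()['tool_pos']
for n in('wrist','side'):
  im=grab(n); print(n,red(im,p[:2]+[-.0289,-.075],rad=.03,zlo=.13,zhi=.2),plane(im,p,.1,.14))"
```

```text
t 21.98 pos [ 0.5035 -0.1225  0.1688] tilt 0.02 yaw_y -21.18 open 0.0115 F [-0.4  0.5 -4.6] grip 88.98842811584473
shift units [-5.452  2.501 -0.032]
turn units [-0.002 -0.001  0.003]
wrist (617, array([ 0.4754, -0.1985,  0.1596])) (np.int64(13234), 'z', np.float64(0.1224), 'slope deg x,y', array([ 0.02, -0.01]))
side (195, array([ 0.4748, -0.1982,  0.1578])) (np.int64(1149), 'z', np.float64(0.1207), 'slope deg x,y', array([0.07, 0.34]))
```

Call:
drive_tool --steps '[{"translation": [-0.08,0.037,0],"angular": [0,0,0],"gripper": 0},{"translation": [-0.18,0.083,0],"angular": [0,0,0],"gripper": 0},{"translation": [-0.28,0.129,0],"angular": [0,0,0],"gripper": 0},{"translation": [-0.38,0.175,0],"angular": [0,0,0],"gripper": 0},{"translation": [-0.48,0.221,0],"angular": [0,0,0],"gripper": 0},{"translation": [-0.53,0.243,0],"angular": [0,0,0],"gripper": 0},{"translation": [-0.53,0.243,0],"angular": [0,0,0],"gripper": 0},{"translation": [-0.53,0.243,0],"angular": [0,0,0],"gripper": 0}]'

```text
t: 23.08
tool_pos: [0.5115, -0.256, 0.1687]
tool_rot: [2.592, 1.774, -0.0]
contact_force: [0.1, -0.5, -3.2]
opening: 0.0112
grip_force: 89.0
```

Call:
drive_tool --steps '[{"translation": [-0.53,0.243,0],"angular": [0,0,0],"gripper": 0},{"translation": [-0.53,0.243,0],"angular": [0,0,0],"gripper": 0},{"translation": [-0.48,0.221,0],"angular": [0,0,0],"gripper": 0},{"translation": [-0.38,0.175,0],"angular": [0,0,0],"gripper": 0},{"translation": [-0.28,0.129,0],"angular": [0,0,0],"gripper": 0},{"translation": [-0.18,0.083,0],"angular": [0,0,0],"gripper": 0},{"translation": [-0.08,0.037,0],"angular": [0,0,0],"gripper": 0},{"translation": [0,0,0],"angular": [0,0,0],"gripper": 0}]'

```text
t: 24.08
tool_pos: [0.5182, -0.3619, 0.1688]
tool_rot: [-2.592, -1.775, -0.0]
contact_force: [0.3, -0.4, -3.7]
opening: 0.0115
grip_force: 89.0
```

```bash
python3 -c "
from h import *
to([.518,-.362,.170],-21.2)
p=ctrl.get_obs()['tool_pos']
for n in('wrist','side'):
  im=grab(n); print(n,red(im,p[:2]+[-.0289,-.075],rad=.03,zlo=.13,zhi=.2),plane(im,p,.1,.14))"
```

```text
t 24.07 pos [ 0.5182 -0.3619  0.1688] tilt 0.02 yaw_y -21.17 open 0.0115 F [ 0.3 -0.4 -3.7] grip 88.99186491966248
shift units [-0.004 -0.004 -0.03 ]
turn units [-0.002 -0.002  0.003]
wrist (627, array([ 0.4899, -0.4378,  0.1594])) (np.int64(13189), 'z', np.float64(0.1224), 'slope deg x,y', array([ 0.01, -0.01]))
side (310, array([ 0.4898, -0.4376,  0.1578])) (np.int64(2405), 'z', np.float64(0.1209), 'slope deg x,y', array([0.06, 0.13]))
```

Call:
drive_tool --steps '[{"translation": [0,0,0],"angular": [0,0,0],"gripper": 0},{"translation": [0,0,0],"angular": [0,0,0],"gripper": 0},{"translation": [0,0,0],"angular": [0,0,0],"gripper": 0},{"translation": [0,0,0],"angular": [0,0,0],"gripper": 0},{"translation": [0,0,0],"angular": [0,0,0],"gripper": 0},{"translation": [0,0,0],"angular": [0,0,0],"gripper": 0}]'

```text
t: 24.92
tool_pos: [0.5182, -0.3622, 0.1688]
tool_rot: [-2.592, -1.775, 0.0]
contact_force: [0.4, -0.4, -4.0]
opening: 0.0114
grip_force: 89.0
```

```bash
python3 -c "
from h import *
to([.518,-.362,.170],-21.2)
s=grab('side');save(s,'pics/g.png')"
```

```text
t 24.93 pos [ 0.5182 -0.3622  0.1688] tilt 0.0 yaw_y -21.19 open 0.0114 F [ 0.4 -0.4 -4. ] grip 88.99584174156189
shift units [ 0.003 -0.005 -0.03 ]
turn units [-0.     0.     0.001]
```

View pics/g.png

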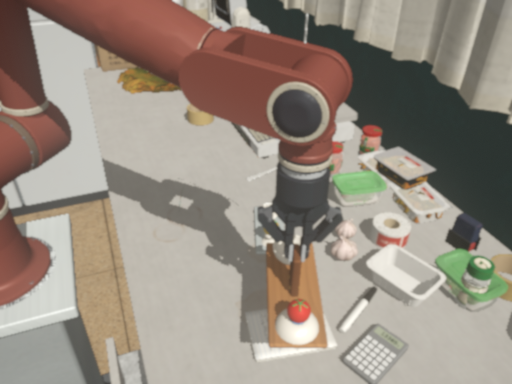

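The board is held level over the notebook, with the red tomato in the dome cup at (299,310). Handing in.

```bash
python3 -c "
from h import *
print(ctrl.finish_job())"
```

```text
the job is handed in; nothing more can be done
None
```

I handed the job in at about 25 s: the arm holds the board level and still over the middle of the notebook, with about 10 cm of air under it and the red tomato in its dome cup. The yellow tomato was left untouched in the stand.

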